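Tighten the sight-glass lock ring of a flow cell with a two-pin spanner

ROBOT

A 7-joint arm with a two-finger parallel gripper is mounted at the origin on a cart in front of the work surface, level with it; the furniture and walls round the work are solid. World frame = base frame: x ahead of the robot, y to its left, z up, the work surface at z = 0. Lengths are in m, angles in rad, forces in N, time in s.
With the tool pointing down it reaches from about 0.35 to 0.9 m from the base axis. Payload 19.9 kg.
Tool frame: the origin (TCP) lies on the centre line of the jaws, within the pads' length; the fingertips stand 8 mm ahead of it and the grasp point (between the pads) lies 11 mm behind it; z points along the fingers, y is the line along which they close (so a half turn about z gives the same grasp; the last joint's range is limited). The gripper opens to 94 mm and grips with 3 to 60 N. Pads are 16 mm wide; open, the fingers measure 119 mm over their backs; the gripper's body (75 mm by 177 mm) begins 78 mm behind the grasp point.
Start: joints at [-1.349, 0.417, -0.01, 1.614, 0.005, 1.111, -0.053], TCP at [0.163, 0.603, 0.213] pointing down, gripper open.
Joint ranges: [-2.81, 2.81], [-0.39, 2.02], [-1.27, 1.25], [0.06, 2.57], [-1.19, 4.33], [0.19, 2], [-2.82, 2.82]. Speed limits (rad/s): [1.89, 1.89, 2.39, 2.39, 3.01, 3.01, 3.01].

INTERFACE

Orientations are given as a 3x3 rotation matrix whose columns are the frame's x, y, z axes.
In Python, from bench import arm gives the robot as it stands. The module is installed in compiled form; this text tells all that it offers.
- The arm moves only by the tool play_rows, never from a script. Its argument "deltas" is a list that holds one entry, the list of rows, each a list of 5 numbers: the shift along the tool's x, y, z in mm, then the turn about the tool's z in degrees, then the gripper command: -1 is fully open, 1 is shut, values between are in proportion. In form: [[[x, y, z, twist, hand], ...]]. A call has 1 to 10 rows; each row shifts and turns the commanded pose from where the row before left it, along the tool's axes as they then stand; what a row does not reach is not made up. A row lasts 1/12 s, in which the tool goes at most 41.7 mm and 7.16 degrees, less where a joint would pass 70% of its speed; a pose out of reach is approached as far as the arm can. A call is refused whole if a number of a shift passes 41.7 or a number of a turn 7.16, either way. A call with a gripper value outside its range is refused whole. The fingers move at their own pace and stop on an object; "squeeze" is the grip in N (left out, the last holds). Time passes only in rows, so rows that do not move let the fingers close. It gives the time, the measured TCP pose, the force, the opening and the grip force at its end, in the units of the state.
- arm.get_obs(): the state, without advancing time (a new reading comes with each control period).
- arm.grab_frame(name): name is "scene" or "top" or "wrist"; returns a dict with "pixels" (400x640x3 uint8, red, green, blue), "range_z" (400x640 float32, m along the optical axis (not along the pixel's ray), 0 where there is no reading), "camera_matrix" (3x3 intrinsics, pixels), "world_from_camera" (4x4, takes a point from camera to world coordinates); the wrist camera has in their place "mount" (4x4, takes a point from camera to tool coordinates, whose origin is the TCP and whose axes are the flange's). Camera axes: x right, y down, z forward; pixel columns grow to the right and rows downward; lengths in m; the calibration is good to about 2 mm. A picture is of the moment at which its call begins: read the wrist's pose just before it.
- arm.job_done(): hands the job in; it is judged then, once.
Trained networks look in a picture, given as the dict that the camera call returned (one of the last four; its "shot" number tells which), for a name from the list of things; names that differ only in an ending like _2 or _b are one class to them, and where a whole thing is asked for, a point or a joint stands for the part that bears it (a point fixed in the world has none). Each returns a list of dicts, best first, with "score" (0 to 1); they miss things now and then, are a little off and sometimes report something else, mostly with a low value. They report only what shows in the picture. A call takes as long as a camera call. They do not tell look-alikes from the thing itself.
- arm.find_in(picture, query): "location" ([x, y, z] in m, in world coordinates, good to about 4 mm: the middle of the surface that is visible of it).
- arm.regions_of(picture, query): "pixels" (400x640 bool, what is visible of it).
- arm.tip_of(picture, query): "location" ([x, y, z] in m, in world coordinates, good to about 4 mm: a listed point, or the origin of a listed thing).
The state is a dict: "clock": time; "joints": joint angles; "dq": joint speeds; "joint_efforts": joint torques, N m; "tool_pos": TCP position; "tool_rot": TCP orientation; "wrist_force": force on the tool from outside, world axes, zero at the start; "torque": the same for the moment, N m; "gripper_width": finger opening in m; "gripper_force": force on a finger pad.
Only numpy, scipy, OpenCV 4.12 (cv2) and the standard library are available. Lean on these libraries where they do the work, as an engineer would, in place of code of your own. Each camera call takes 0.05 s, during which the arm holds its last target. There are 200 camera calls.

TASK

The sight glass of the flow cell has been changed and its lock ring is still loose. Take the two-pin spanner out of its stand, seat both pins fully in the two holes of the ring, turn the ring clockwise until it firms up on its gasket and then about 12 degrees further and no more, or the glass cracks. Press and turn gently all the while, put the spanner back upright in its stand, and leave the other things on the bench as they are.

Things in the scene. Friction and masses are not known exactly. Their poses are not given: they have to be found in the camera images.
- cell: flow cell, fixed: aluminium base plate 124 (x) x 110 (y) x 10 mm, on it a round steel body 80 mm in diameter, rim 60 mm high, with a capped hose port at +y (blue) and at -y (red). Origin on the bench under the plate's middle, z up. The line through the two holes of the lock ring starts 5 to 58 degrees anticlockwise (seen from above) of the cell's +x; it is not measured: feel or look for it.
- ring_top (a point): centre of the top face of the dark lock ring, on the cell's upright axis, 62 mm above the bench; axes of the cell (they do not turn with the ring). Ring: 60 mm across, bore 32 mm with the glass sunk in it, 2 mm proud of the steel rim. Two round holes 8 mm in diameter, slightly bevelled, 12 mm deep, lie opposite each other, each 22 mm from the axis.
- ring_nip (a joint): how far the lock ring is turned clockwise past the point where it meets its gasket, rad; 0 while it runs freely, stays as left. About 0.2 is right; under 0.09 leaks, over 0.35 cracks the glass. The ring first runs clockwise 0.4 to 1.3 rad with 0.12 N m of friction, then needs 0.24 N m plus 0.5 N m per rad.
- spanner_grip (a point): two-pin spanner, 140 g: centre of its red T grip with two black bands, a bar 80 (x) x 14 (y) x 26 mm (z); z is up when the pins point down. Below it a 12 mm shank and a steel cross head 58 x 18 x 10 mm, underside 62 mm below this point; from that two pins 6 mm in diameter with flat, slightly bevelled tips stick out 10 mm downwards, at +22 and -22 mm along x.
- pin_mid (a point): point midway between the tips of the spanner's two pins, 72 mm below spanner_grip; same axes.
- spanner_stand: stand of the spanner, fixed: grey block 92 x 52 x 36 mm on a dark foot 112 x 72 x 6 mm. Its top has a pocket 64 (x) x 24 mm (y), 10 mm deep, for the cross head; two slots 16 x 12 mm in the pocket floor take the pins. Origin on the bench under the middle, z up.
- stand_seat (a point): middle of the pocket floor of the stand, 26 mm above the bench, axes as the stand. With the spanner in place its cross head rests here: pin_mid 10 mm below, spanner_grip 62 mm above this point, the spanner's x along the stand's x (either way round).
- timer: dark blue bench timer, 62 x 62 x 17 mm, lying loose; bystander
- cuvette_box: white box 60 x 100 x 32 mm, loose; bystander
- vial_blue: glass vial with blue cap, 24 mm in diameter, 48 mm tall, loose; bystander
Not all that is in view belongs to the job. What is shaped like the part that bears spanner_grip but green is not meant.

How it is judged:
By the outcome, as a careful person would: the job done as asked, in the order asked, and still so for the second after the job is handed in, with the robot touching nothing.
It also fails if it takes over 72 s, if anything falls off the work surface, if the arm or the gripper's body presses on something with over 40 N, if the wrist force passes 120 N, or if a joint passes its speed limit or range.

## Working session

There is one attempt and no reset: what is moved stays moved. The work goes in short steps, Python scripts to look and compute and a tool call to move; the robot and the scene stay as the last step left them, time stands still between calls to the robot, and variables do not carry over. Pictures are saved under pics/ and viewed, at most 10 in all, crops included, and the job is handed in when it is done.

Besides the shell and the picture viewer there is one more tool, called after "Call:" by a JSON object that holds its "fn" and its "kwargs". play_rows: Moves the arm, as the interface text tells. Its arguments: {"type":"object","properties":{"deltas":{"type":"array"},"squeeze":{"type":"number"}},"required":["deltas"]}

```bash
mkdir -p pics; cat > h.py <<'E'
import numpy as np, cv2
from bench import arm
np.set_printoptions(precision=4,suppress=True)
def save(n,p): cv2.imwrite('pics/'+n+'.png',cv2.cvtColor(np.ascontiguousarray(p),cv2.COLOR_RGB2BGR))
def W(f,o=None):
    if 'world_from_camera' in f: return f['world_from_camera']
    T=np.eye(4);T[:3,:3]=o['tool_rot'];T[:3,3]=o['tool_pos'];return T@f['mount']
def cloud(f,T):
    K=f['camera_matrix'];z=f['range_z'];v,u=np.mgrid[:400,:640]
    P=np.stack([(u-K[0,2])/K[0,0]*z,(v-K[1,2])/K[1,1]*z,z,np.ones_like(z)],-1)
    return (P@T.T)[...,:3]
def px(f,T,p):
    q=np.linalg.inv(T)@np.r_[p,1];q=f['camera_matrix']@q[:3];return q[:2]/q[2]
E
python3 - <<'E'
from h import *
o=arm.get_obs();print({k:np.array(v) for k,v in o.items()})
ims=[]
for n in ['top','scene']:
    f=arm.grab_frame(n);ims.append(f['pixels']);T=W(f)
    for q in ['spanner_grip','spanner_stand','stand_seat','ring_top','cell','timer','cuvette_box','vial_blue']:
        for k,fn in (('find',arm.find_in),('tip',arm.tip_of)):
            for d in fn(f,q)[:3]:
                if d['score']>.2: print(n,q,k,round(d['score'],2),np.array(d['location']),px(f,T,d['location']).round())
    save(n,f['pixels'])
E
```

```text
{'clock': array(0.), 'joints': array([-1.3485,  0.4179, -0.0103,  1.6142,  0.0047,  1.1107, -0.053 ]), 'dq': array([ 0.0011,  0.0003, -0.0003,  0.0006, -0.0001, -0.0008,  0.0004]), 'joint_efforts': array([ -0.0007, -85.1252,   0.6383, -42.5991,  -0.0488,   0.0187,
         0.0001]), 'tool_pos': array([0.1629, 0.603 , 0.2128]), 'tool_rot': array([[-0.9654,  0.2608, -0.0002],
       [ 0.2608,  0.9654, -0.0012],
       [-0.0001, -0.0012, -1.    ]]), 'wrist_force': array([-0.7034,  0.6387, -0.468 ]), 'torque': array([-0.0153,  0.0102, -0.0375]), 'gripper_force': array(0.), 'gripper_width': array(0.0941)}
top spanner_grip find 0.86 [ 0.4744 -0.0669  0.0947] [272. 247.]
top spanner_grip find 0.63 [0.4179 0.0471 0.0784] [218. 275.]
top spanner_grip tip 0.86 [ 0.4704 -0.0665  0.0821] [273. 248.]
top spanner_grip tip 0.85 [0.4178 0.0531 0.0679] [216. 275.]
top spanner_stand find 0.66 [ 0.4754 -0.0779  0.0236] [279. 246.]
top spanner_stand tip 0.68 [ 0.4741 -0.0726 -0.0013] [278. 246.]
top stand_seat find 0.82 [ 0.477  -0.0732  0.0274] [277. 245.]
top stand_seat find 0.45 [ 0.687  -0.1967  0.0
[... 1637 characters left out ...]
 266.]
scene timer find 0.95 [ 0.6872 -0.2068  0.015 ] [369. 206.]
scene timer find 0.28 [ 0.5328 -0.2788  0.068 ] [331. 245.]
scene timer tip 0.69 [ 0.6922 -0.2028  0.001 ] [369. 208.]
scene cuvette_box find 0.76 [ 0.7129 -0.1127  0.0294] [352. 173.]
scene cuvette_box find 0.34 [ 0.7353 -0.2712  0.0399] [406. 207.]
scene cuvette_box find 0.29 [ 0.4733 -0.0729  0.0891] [250. 187.]
scene cuvette_box tip 0.86 [ 0.7229 -0.1016 -0.0011] [353. 178.]
scene cuvette_box tip 0.37 [ 0.5351 -0.2745 -0.0008] [330. 264.]
scene vial_blue find 0.6 [ 0.7388 -0.2727  0.0355] [408. 208.]
scene vial_blue tip 0.8 [ 0.7394 -0.2678  0.0031] [405. 216.]
scene vial_blue tip 0.4 [ 0.533  -0.2764 -0.0027] [330. 266.]
```

```bash
python3 - <<'E'
import cv2,numpy as np
a=cv2.imread('pics/top.png')[110:320,170:430];b=cv2.imread('pics/scene.png')[130:340,170:430]
save=cv2.resize(np.vstack([a,b]),None,fx=1.42,fy=1.42,interpolation=cv2.INTER_CUBIC)
a=cv2.resize(a,(400,323));b=cv2.resize(b,(400,323))
cv2.imwrite('pics/both.png',np.hstack([a,b]))
E
```

```text
(no output)
```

View pics/both.png

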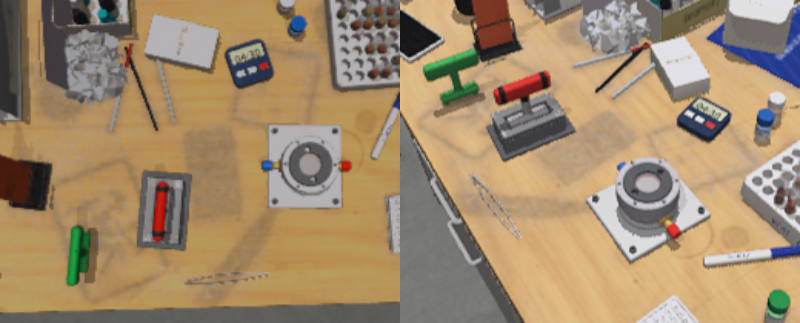

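Two candidates for the spanner. The red bar with two black bands, standing in the grey block, is at top (272,247) and scene (250,190). The green one, at top (217,275) and scene (203,173), is the look-alike. The red one fits the description. Next I'll check how high the clutter stands along the path and confirm the choice in the wrist view.

```bash
python3 - <<'E'
from h import *
f=arm.grab_frame('top');P=cloud(f,W(f));g=arm.grab_frame('scene');P=np.vstack([P[f['range_z']>0],cloud(g,W(g))[g['range_z']>0]])
for x in np.arange(.15,.9,.1):
    print(round(x,2),[ (round(float(np.percentile(s[:,2],99.5)),2) if len(s:=P[(abs(P[:,0]-x)<.05)&(abs(P[:,1]-y)<.05)])>20 else None) for y in np.arange(.7,-.5,-.1)])
for n,c in(('grip',(.472,-.068)),):
    s=P[(np.hypot(P[:,0]-c[0],P[:,1]-c[1])<.05)&(P[:,2]>.075)&(P[:,2]<.12)]
    m=s.mean(0);u,_,v=np.linalg.svd(s[:,:2]-m[:2],full_matrices=False);print(m,s[:,2].max(),np.degrees(np.arctan2(v[0,1],v[0,0])))
o=arm.get_obs();h=arm.grab_frame('wrist');print(h['mount'],h['camera_matrix'])
E
```

```text
0.15 [0.29, 0.32, 0.28, -0.75, -0.75, 0.0, 0.01, 0.01, 0.01, 0.0, -0.75, -0.75]
0.25 [-0.75, 0.31, -0.75, -0.75, -0.75, -0.75, -0.75, -0.75, -0.75, -0.75, -0.75, -0.75]
0.35 [-0.5, -0.0, 0.0, 0.07, 0.01, 0.01, 0.09, 0.09, 0.01, 0.01, 0.01, 0.01]
0.45 [None, None, 0.07, 0.07, 0.09, 0.1, 0.16, 0.09, 0.1, 0.01, 0.06, 0.02]
0.55 [None, None, 0.0, 0.07, 0.31, 0.16, 0.18, 0.04, 0.1, 0.06, 0.07, 0.01]
0.65 [None, None, 0.0, 0.01, 0.31, 0.23, 0.16, 0.05, 0.04, 0.02, 0.03, 0.09]
0.75 [None, None, 0.0, None, 0.31, 0.24, 0.18, 0.1, 0.04, 0.05, 0.09, 0.09]
0.85 [None, None, 0.0, None, 0.31, 0.24, 0.19, 0.1, 0.12, 0.18, 0.14, 0.09]
[ 0.4727 -0.0716  0.0952] 0.10577423696499622 173.59232908644705
[[ 0.0001 -0.9738 -0.2274  0.0657]
 [ 1.      0.0002 -0.0005  0.0002]
 [ 0.0005 -0.2274  0.9738 -0.1703]
 [ 0.      0.      0.      1.    ]] [[287.7515   0.     319.2645]
 [  0.     287.7515 200.3174]
 [  0.       0.       1.    ]]
```

```bash
cat > plan.py <<'E'
from h import *
def plan(p,yaw,step=40,tw=7.1,hand=-1,after=False,maxrows=10):
    """rows from present pose to TCP p, yaw (deg) of tool x; positive twist = clockwise from above"""
    o=arm.get_obs();R=o['tool_rot'];c=np.degrees(np.arctan2(R[1,0],R[0,0]));d=(np.array(p)-o['tool_pos'])*1e3
    t=-((yaw-c+180)%360-180) if abs(yaw-c)<=180 else c-yaw
    n=int(max(np.ceil(np.linalg.norm(d)/step),np.ceil(abs(t)/tw),1));rows=[]
    for i in range(n):
        a=np.radians(c-t/n*(i+(1 if after else 0)))
        x=np.array([np.cos(a),np.sin(a),0]);y=np.array([np.sin(a),-np.cos(a),0])
        rows.append([round(float(d/n@x),1),round(float(d/n@y),1),round(float(-d[2]/n),1),round(t/n,2),hand])
    print(f'yaw {c:.2f} d {d.round(1)} twist {t:.1f} n {n}');print(rows[:maxrows]);
    if n>maxrows: print(rows[maxrows:])
E
python3 -c "
from plan import *
plan([.31,.27,.30],90);plan([.473,-.07,.26],-6.4)"
```

```text
yaw 164.89 d [ 147.  -333.4   86.6] twist 74.9 n 11
[[-20.8, -25.8, -7.9, np.float64(6.81), -1], [-23.7, -23.1, -7.9, np.float64(6.81), -1], [-26.3, -20.2, -7.9, np.float64(6.81), -1], [-28.5, -16.9, -7.9, np.float64(6.81), -1], [-30.3, -13.4, -7.9, np.float64(6.81), -1], [-31.7, -9.7, -7.9, np.float64(6.81), -1], [-32.6, -5.9, -7.9, np.float64(6.81), -1], [-33.1, -2.0, -7.9, np.float64(6.81), -1], [-33.1, 2.0, -7.9, np.float64(6.81), -1], [-32.6, 5.9, -7.9, np.float64(6.81), -1]]
[[-31.7, 9.7, -7.9, np.float64(6.81), -1]]
yaw 164.89 d [ 310.  -673.4   46.6] twist 171.3 n 25
[[-19.0, -22.8, -1.9, np.float64(6.85), -1], [-21.6, -20.3, -1.9, np.float64(6.85), -1], [-23.8, -17.6, -1.9, np.float64(6.85), -1], [-25.8, -14.7, -1.9, np.float64(6.85), -1], [-27.3, -11.5, -1.9, np.float64(6.85), -1], [-28.5, -8.1, -1.9, np.float64(6.85), -1], [-29.3, -4.7, -1.9, np.float64(6.85), -1], [-29.6, -1.1, -1.9, np.float64(6.85), -1], [-29.6, 2.4, -1.9, np.float64(6.85), -1], [-29.1, 5.9, -1.9, np.float64(6.85), -1]]
[[-28.1, 9.3, -1.9, np.float64(6.85), -1], [-26.8, 12.6, -1.9, np.float64(6.85), -1], [-25.1, 15.7, -1.9, np.float64(6.85), -1], [-23.1, 18.6, -1.9, np.float64(6.85), -1], [-20.7, 21.2, -1.9, np.float64(6.85), -1], [-18.0, 23.6, -1.9, np.float64(6.85), -1], [-15.1, 25.5, -1.9, np.float64(6.85), -1], [-11.9, 27.2, -1.9, np.float64(6.85), -1], [-8.6, 28.4, -1.9, np.float64(6.85), -1], [-5.1, 29.2, -1.9, np.float64(6.85), -1], [-1.6, 29.6, -1.9, np.float64(6.85), -1], [1.9, 29.6, -1.9, np.float64(6.85), -1], [5.4, 29.1, -1.9, np.float64(6.85), -1], [8.9, 28.3, -1.9, np.float64(6.85), -1], [12.2, 27.0, -1.9, np.float64(6.85), -1]]
```

Call:
{"fn": "play_rows", "kwargs": {"deltas": [[[-21,-26,-9,7,-1],[-24,-23,-9,7,-1],[-26,-20,-9,7,-1],[-28,-17,-9,7,-1],[-30,-13,-9,7,-1],[-32,-10,-8,7,-1],[-33,-6,-8,7,-1],[-33,-2,-8,7,-1],[-33,2,-8,7,-1],[-33,6,-8,7,-1]]]}}

```text
clock: 2.68
tool_pos: [0.2925, 0.2964, 0.2989]
tool_rot: [[-0.079, 0.997, 0.0], [0.997, 0.079, 0.0], [0.0, 0.0, -1.0]]
wrist_force: [-0.3, -0.3, 0.2]
gripper_width: 0.0938
gripper_force: 0.0
```

```bash
sed -i 's/round(t\/n,2)/round(float(t\/n),2)/' plan.py; python3 -c "
from plan import *
o=arm.get_obs();print(o['tool_pos'],o['joints'],o['clock'])
plan([.473,-.07,.26],-6.4)"
```

```text
[0.2925 0.2964 0.2989] [-1.1589 -0.0603  0.2814  1.9879  0.0176  1.2113 -0.8047] 2.6833
yaw 94.55 d [ 180.5 -366.4  -38.9] twist 101.0 n 15
[[-25.3, 10.1, 2.6, 6.73, -1], [-24.0, 13.0, 2.6, 6.73, -1], [-22.3, 15.7, 2.6, 6.73, -1], [-20.3, 18.2, 2.6, 6.73, -1], [-18.0, 20.4, 2.6, 6.73, -1], [-15.5, 22.4, 2.6, 6.73, -1], [-12.8, 24.1, 2.6, 6.73, -1], [-9.9, 25.4, 2.6, 6.73, -1], [-6.8, 26.4, 2.6, 6.73, -1], [-3.7, 27.0, 2.6, 6.73, -1]]
[[-0.5, 27.2, 2.6, 6.73, -1], [2.7, 27.1, 2.6, 6.73, -1], [5.9, 26.6, 2.6, 6.73, -1], [8.9, 25.7, 2.6, 6.73, -1], [11.9, 24.5, 2.6, 6.73, -1]]
```

Call:
{"fn": "play_rows", "kwargs": {"deltas": [[[-25,10,2,6.7,-1],[-24,13,2,6.7,-1],[-22,16,2,6.7,-1],[-20,18,2,6.7,-1],[-18,20,2,6.7,-1],[-15.5,22.5,2,6.7,-1],[-13,24,2,6.7,-1],[-10,25.5,2,6.7,-1],[-7,26.5,2,6.7,-1],[-4,27,2,6.7,-1]]]}}

```text
clock: 3.52
tool_pos: [0.4144, 0.0535, 0.2786]
tool_rot: [[0.887, 0.463, 0.001], [0.463, -0.887, 0.0], [0.001, -0.0, -1.0]]
wrist_force: [0.1, 0.8, 0.5]
gripper_width: 0.0942
gripper_force: 0.0
```

Call:
{"fn": "play_rows", "kwargs": {"deltas": [[[-0.5,27,3,6.7,-1],[2.5,27,3,6.7,-1],[6,26.5,3,6.7,-1],[9,25.5,3,6.7,-1],[12,24.5,3,6.7,-1],[0,0,0,0,-1]]]}}

```text
clock: 4.02
tool_pos: [0.4765, -0.0702, 0.2633]
tool_rot: [[0.994, -0.11, 0.0], [-0.11, -0.994, -0.002], [0.001, 0.002, -1.0]]
wrist_force: [-0.7, -1.2, -0.6]
gripper_width: 0.094
gripper_force: 0.0
```

```bash
python3 - <<'E'
from plan import *
o=arm.get_obs();f=arm.grab_frame('wrist');T=W(f,o);P=cloud(f,T);print(o['tool_pos'],o['clock'])
save('w1',f['pixels'])
for q in ['spanner_grip','stand_seat']:
    for d in arm.tip_of(f,q)[:2]: print(q,d['score'],np.array(d['location']),px(f,T,d['location']))
R=cv2.cvtColor(f['pixels'],cv2.COLOR_RGB2HSV);red=((R[...,0]<8)|(R[...,0]>172))&(R[...,1]>150)&(R[...,2]>60)&(P[...,2]>.06)&(P[...,2]<.13)
s=P[red];print(len(s),s.mean(0),np.percentile(s[:,2],[5,50,95]))
r=cv2.minAreaRect((s[:,:2]*1e4).astype(np.float32));print(r)
# stand block top
s=P[(abs(P[...,2]-.036)<.003)&(np.hypot(P[...,0]-.473,P[...,1]+.07)<.065)]
r=cv2.minAreaRect((s[:,:2]*1e4).astype(np.float32));print(len(s),np.median(s[:,2]),r)
E
```

```text
[ 0.4765 -0.0702  0.2633] 4.0167
spanner_grip 0.95 [ 0.476  -0.0699  0.0861] [318.8658 188.291 ]
spanner_grip 0.6 [0.419  0.0442 0.0718] [238.3099 237.5137]
stand_seat 0.62 [ 0.4764 -0.0725  0.0289] [320.6121 180.3501]
1645 [0.5059 0.0628 0.0983] [0.0698 0.0992 0.1261]
((5192.40185546875, 845.3196411132812), (3412.2392578125, 767.8575439453125), 73.66496276855469)
1428 0.03497437446739335 ((4738.2333984375, -684.5684204101562), (507.5647277832031, 913.2146606445312), 84.43595886230469)
```

View pics/w1.png

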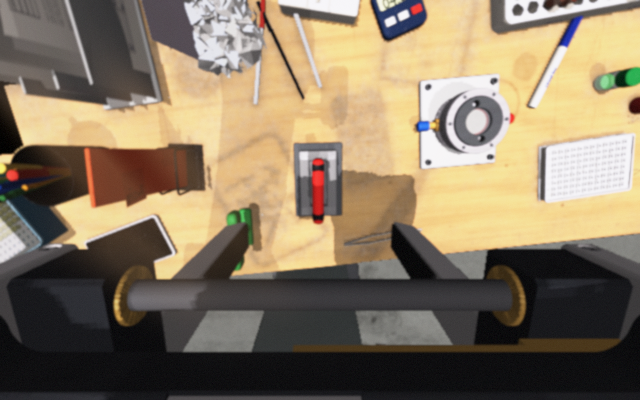

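```bash
python3 - <<'E'
from plan import *
o=arm.get_obs();f=arm.grab_frame('wrist');T=W(f,o);P=cloud(f,T);I=f['pixels']
R=cv2.cvtColor(I,cv2.COLOR_RGB2HSV);red=((R[...,0]<8)|(R[...,0]>172))&(R[...,1]>130)
s=P[(np.hypot(P[...,0]-.475,P[...,1]+.07)<.06)&(P[...,2]>.07)&(P[...,2]<.12)]
r=cv2.minAreaRect((s[:,:2]*1e4).astype(np.float32));print(len(s),s.mean(0),np.percentile(s[:,2],[5,50,95]),r)
# rectify top-plane z=.062 around ring, 0.25mm/px
def rect(f,T,c,z,half=.045,n=400):
    g=np.linspace(-half,half,n);X,Y=np.meshgrid(c[0]-g*1.0,c[1]-g,indexing='ij') # rows: -x down, cols: -y right
    Q=np.stack([X,Y,np.full_like(X,z),np.ones_like(X)],-1)@np.linalg.inv(T).T
    K=f['camera_matrix'];u=(K[0,0]*Q[...,0]/Q[...,2]+K[0,2]).astype(np.float32);v=(K[1,1]*Q[...,1]/Q[...,2]+K[1,2]).astype(np.float32)
    return cv2.remap(f['pixels'],u,v,cv2.INTER_CUBIC)
c=(.533,-.2765)
t=arm.grab_frame('top')
save('ring1',np.hstack([rect(f,T,c,.062),rect(t,W(t),c,.062)]))
x0,y0=int(px(f,T,[.475,-.07,.09])[0]),int(px(f,T,[.475,-.07,.09])[1])
for n,fr,TT in(('w',f,T),('t',t,W(t))):
    PP=cloud(fr,TT);m=(abs(PP[...,2]-.005-.005)<.004)&(abs(PP[...,0]-c[0])<.09)&(abs(PP[...,1]-c[1])<.09)
    s=PP[m];print(n,len(s),cv2.minAreaRect((s[:,:2]*1e4).astype(np.float32)))
E
```

```text
753 [ 0.4756 -0.0691  0.0988] [0.0958 0.0993 0.1009] ((4737.66650390625, -689.6494140625), (137.82427978515625, 793.6024169921875), 83.23307800292969)
w 3258 ((5338.20263671875, -2777.9296875), (1096.8758544921875, 1239.099365234375), 88.34829711914062)
t 1291 ((5288.1240234375, -2810.3349609375), (1641.16357421875, 1664.2103271484375), 87.65946197509766)
```

View pics/ring1.png

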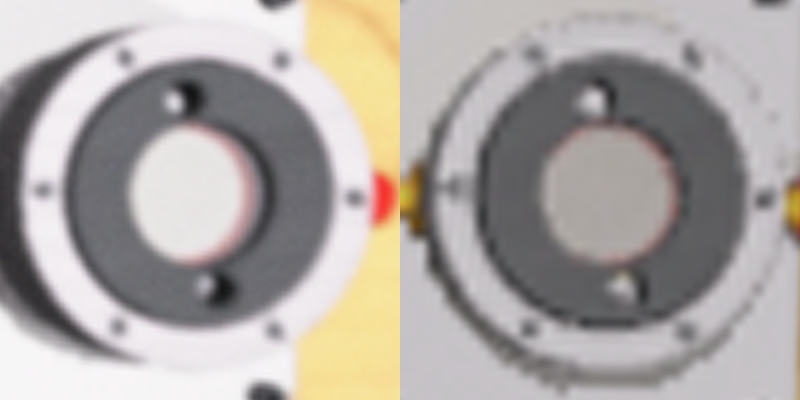

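Wrist view confirmed: the red banded grip is at (318,188) in its stand, and the green look-alike is at (240,230). On the ring, the holes at about (187,100) and (216,290) in the rectified picture give a hole line of about 9° in the world frame. Now the grasp.

```bash
python3 -c "
from plan import *
plan([.4738,-.069,.077],-6.8)"
```

```text
yaw -5.48 d [  -1.5   -3.9 -186.6] twist 1.3 n 5
[[-0.2, 0.8, 37.3, 0.26, -1], [-0.2, 0.8, 37.3, 0.26, -1], [-0.2, 0.8, 37.3, 0.26, -1], [-0.2, 0.8, 37.3, 0.26, -1], [-0.2, 0.8, 37.3, 0.26, -1]]
```

```bash
python3 - <<'E'
from plan import *
for i in range(2):
    o=arm.get_obs();f=arm.grab_frame('wrist');T=W(f,o);P=cloud(f,T);print(o['clock'],o['tool_pos'],abs(o['dq']).max())
    s=P[(np.hypot(P[...,0]-.475,P[...,1]+.07)<.06)&(P[...,2]>.07)&(P[...,2]<.12)]
    r=cv2.minAreaRect((s[:,:2]*1e4).astype(np.float32));print(len(s),r)
plan([.4738,-.069,.077],-6.8)
E
```

```text
4.2667 [ 0.4753 -0.0651  0.2636] 0.005346199025143767
771 ((4738.2255859375, -691.8443603515625), (141.41929626464844, 790.9378051757812), 84.47552490234375)
4.3167 [ 0.4754 -0.0651  0.2637] 0.0028936330324223474
766 ((4738.5888671875, -691.9482421875), (141.69174194335938, 791.1915893554688), 84.41670989990234)
yaw -5.49 d [  -1.6   -3.8 -186.7] twist 1.3 n 5
[[-0.2, 0.8, 37.3, 0.26, -1], [-0.2, 0.8, 37.3, 0.26, -1], [-0.2, 0.8, 37.3, 0.26, -1], [-0.2, 0.8, 37.3, 0.26, -1], [-0.2, 0.8, 37.3, 0.26, -1]]
```

Call:
{"fn": "play_rows", "kwargs": {"deltas": [[[-1.1,4.2,40,0,-1],[0,0,40,0,-1],[0,0,40,0,-1],[0,0,30,0,-1],[0,0,20,0,-1],[0,0,10,0,-1],[0,0,6.5,0,-1],[0,0,0,0,-1],[0,0,0,0,-1]]], "squeeze": 50}}

```text
clock: 5.12
tool_pos: [0.4746, -0.07, 0.0779]
tool_rot: [[0.995, -0.097, 0.001], [-0.097, -0.995, 0.0], [0.001, -0.0, -1.0]]
wrist_force: [0.7, -0.4, -0.2]
gripper_width: 0.094
gripper_force: 0.0
```

Call:
{"fn": "play_rows", "kwargs": {"deltas": [[[0,0,0,0,1],[0,0,0,0,1],[0,0,0,0,1],[0,0,0,0,1],[0,0,0,0,1],[0,0,0,0,1],[0,0,0,0,1],[0,0,0,0,1]]], "squeeze": 50}}

```text
clock: 5.78
tool_pos: [0.474, -0.0701, 0.077]
tool_rot: [[0.995, -0.098, 0.0], [-0.098, -0.995, -0.0], [0.0, 0.0, -1.0]]
wrist_force: [-0.4, 0.8, 0.2]
gripper_width: 0.0442
gripper_force: 0.0
```

Call:
{"fn": "play_rows", "kwargs": {"deltas": [[[0,0,0,0,1],[0,0,0,0,1],[0,0,0,0,1],[0,0,0,0,1],[0,0,0,0,1],[0,0,0,0,1],[0,0,0,0,1],[0,0,0,0,1]]]}}

```text
clock: 6.45
tool_pos: [0.4739, -0.0701, 0.0769]
tool_rot: [[0.995, -0.098, -0.0], [-0.098, -0.995, -0.0], [-0.0, 0.0, -1.0]]
wrist_force: [1.1, 0.1, -2.6]
gripper_width: 0.0137
gripper_force: 50.0
```

Call:
{"fn": "play_rows", "kwargs": {"deltas": [[[0,0,-8,0,1],[0,0,-15,0,1],[0,0,-25,0,1],[0,0,-30,0,1],[0,0,-20,0,1],[20,20,0,0,1],[20,35,0,0,1],[20,35,0,0,1],[13,32,0,0,1],[0,17,0,0,1]]]}}

```text
clock: 7.28
tool_pos: [0.534, -0.2196, 0.1756]
tool_rot: [[0.995, -0.1, 0.0], [-0.1, -0.995, -0.002], [0.001, 0.002, -1.0]]
wrist_force: [-1.0, -1.4, -1.9]
gripper_width: 0.0133
gripper_force: 50.0
```

Call:
{"fn": "play_rows", "kwargs": {"deltas": [[[0,0,0,0,1],[0,0,0,0,1],[0,0,0,0,1]]]}}

```text
clock: 7.53
tool_pos: [0.533, -0.215, 0.1752]
tool_rot: [[0.995, -0.097, -0.0], [-0.097, -0.995, 0.0], [-0.0, -0.0, -1.0]]
wrist_force: [0.2, 1.1, -1.9]
gripper_width: 0.0135
gripper_force: 50.0
```

```bash
cat > look.py <<'E'
from plan import *
import sys
def rect(f,T,c,z,half=.045,n=400):
    g=np.linspace(-half,half,n);X,Y=np.meshgrid(c[0]-g,c[1]-g,indexing='ij')
    Q=np.stack([X,Y,np.full_like(X,z),np.ones_like(X)],-1)@np.linalg.inv(T).T
    K=f['camera_matrix'];u=(K[0,0]*Q[...,0]/Q[...,2]+K[0,2]).astype(np.float32);v=(K[1,1]*Q[...,1]/Q[...,2]+K[1,2]).astype(np.float32)
    return cv2.remap(f['pixels'],u,v,cv2.INTER_CUBIC)
o=arm.get_obs();f=arm.grab_frame('wrist');T=W(f,o);P=cloud(f,T);print(o['clock'],o['tool_pos'],o['gripper_force'],abs(o['dq']).max())
c=(.534,-.277)
for d in arm.tip_of(f,'ring_top')[:1]: print(d['score'],np.array(d['location']))
s=P[(np.hypot(P[...,0]-c[0],P[...,1]-c[1])<.045)&(abs(P[...,2]-.061)<.006)];print('ring top z',np.percentile(s[:,2],[10,50,90]))
r=rect(f,T,c,.062);n=sys.argv[1]
w=cv2.resize(f['pixels'],(640,400))[:,120:520];save(n,np.hstack([w,r]))
E
python3 look.py ring2
```

```text
7.5333 [ 0.533  -0.215   0.1752] 49.999478459358215 0.014852943551420519
0.55 [ 0.5365 -0.2769  0.065 ]
ring top z [0.0567 0.0595 0.0615]
```

View pics/ring2.png

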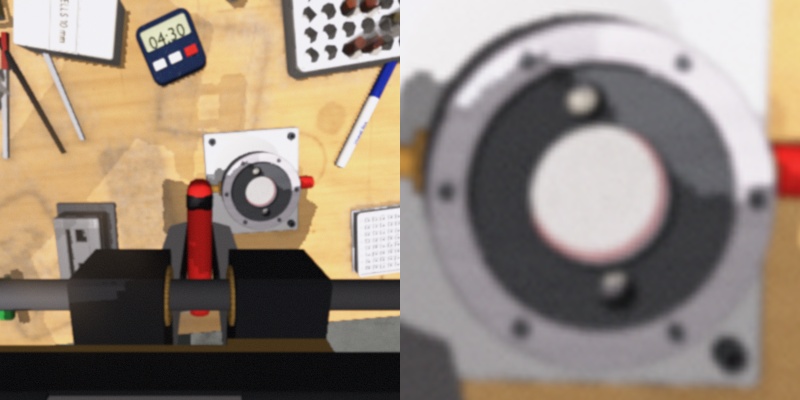

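Call:
{"fn": "play_rows", "kwargs": {"deltas": [[[4,30,0,0,1],[4.2,33.2,0,0,1],[0,0,10,-5.1,1],[0,0,15,-5.1,1],[0,0,10,-5,1],[0,0,8,0,1],[0,0,0,0,1],[0,0,0,0,1],[0,0,0,0,1]]]}}

```text
clock: 8.38
tool_pos: [0.5354, -0.2791, 0.1327]
tool_rot: [[0.986, 0.165, 0.001], [0.165, -0.986, -0.0], [0.001, 0.0, -1.0]]
wrist_force: [0.3, -0.2, -1.9]
gripper_width: 0.0134
gripper_force: 50.0
```

```bash
python3 -c "
from plan import *
o=arm.get_obs();print(o['tool_pos'],o['joints'],o['wrist_force'],o['torque'])
plan([.535,-.2787,.125],9.6,hand=1)"
```

```text
[ 0.5354 -0.2791  0.1327] [-0.0504  0.5424  0.647   1.7593 -0.3869  0.9696 -0.655 ] [ 0.2597 -0.2102 -1.8995] [-0.0309  0.0995 -0.0141]
yaw 9.49 d [-0.4  0.4 -7.7] twist -0.1 n 1
[[-0.3, -0.5, 7.7, -0.11, 1]]
```

Call:
{"fn": "play_rows", "kwargs": {"deltas": [[[-0.3,-0.4,5,0,1],[0,0,3,0,1],[0,0,1.5,0,1],[0,0,1.5,0,1],[0,0,0,0,1],[0,0,0,0,1]]]}}

```text
clock: 8.88
tool_pos: [0.5346, -0.279, 0.121]
tool_rot: [[0.986, 0.166, -0.0], [0.166, -0.986, -0.0], [-0.0, 0.0, -1.0]]
wrist_force: [-0.1, -0.3, -2.1]
gripper_width: 0.0136
gripper_force: 50.0
```

```bash
cat > st.py <<'E'
from h import *
o=arm.get_obs();R=o['tool_rot'];print(round(o['clock'],2),o['tool_pos'],'yaw %.2f'%np.degrees(np.arctan2(R[1,0],R[0,0])),o['wrist_force'],o['torque'],o['joints'][6],o['gripper_width'])
E
python3 st.py
```

```text
8.88 [ 0.5346 -0.279   0.121 ] yaw 9.58 [-0.1219 -0.3103 -2.105 ] [-0.0304  0.1476  0.016 ] -0.6453604592172653 0.013634311506768831
```

Call:
{"fn": "play_rows", "kwargs": {"deltas": [[[0,0,1.5,0,1],[0,0,1.5,0,1],[0,0,1.5,0,1],[0,0,1.5,0,1],[0,0,0,0,1],[0,0,0,0,1]]]}}

```text
clock: 9.38
tool_pos: [0.5346, -0.279, 0.1149]
tool_rot: [[0.986, 0.166, -0.0], [0.166, -0.986, -0.0], [-0.0, 0.0, -1.0]]
wrist_force: [0.7, 1.0, -0.7]
gripper_width: 0.0136
gripper_force: 50.0
```

```bash
python3 st.py
```

```text
9.38 [ 0.5346 -0.279   0.1149] yaw 9.58 [ 0.7481  0.9936 -0.6889] [-0.0655  0.1342  0.058 ] -0.6409373287566817 0.013555676539525763
```

Call:
{"fn": "play_rows", "kwargs": {"deltas": [[[0,0,1,0,1],[0,0,1,0,1],[0,0,0.3,0,1],[0,0,0,0,1]]]}}

```text
clock: 9.72
tool_pos: [0.5348, -0.279, 0.1129]
tool_rot: [[0.986, 0.167, 0.0], [0.167, -0.986, -0.0], [0.0, 0.0, -1.0]]
wrist_force: [0.1, 0.8, 3.9]
gripper_width: 0.0139
gripper_force: 50.0
```

```bash
python3 st.py
```

```text
9.72 [ 0.5348 -0.279   0.1129] yaw 9.59 [0.1476 0.8462 3.8785] [0.104  0.2755 0.0019] -0.6392264643154583 0.013871908388403395
```

Call:
{"fn": "play_rows", "kwargs": {"deltas": [[[0,0,0,2,1],[0,0,0,2,1],[0,0,0,2,1],[0,0,0,2,1],[0,0,0,2,1],[0,0,0,2,1],[0,0,0,2,1],[0,0,0,2,1],[0,0,0,2,1]]]}}

```text
clock: 10.47
tool_pos: [0.5348, -0.2787, 0.1129]
tool_rot: [[0.989, -0.148, 0.0], [-0.148, -0.989, 0.0], [0.0, -0.0, -1.0]]
wrist_force: [-1.4, 2.7, 2.6]
gripper_width: 0.0137
gripper_force: 50.0
```

```bash
python3 st.py
```

```text
10.47 [ 0.5348 -0.2787  0.1129] yaw -8.50 [-1.3631  2.7296  2.6454] [0.5797 0.3624 0.1063] -0.9094893277272931 0.013715910687025155
```

Call:
{"fn": "play_rows", "kwargs": {"deltas": [[[0,0,0,2,1],[0,0,0,2,1],[0,0,0,2,1],[0,0,0,2,1],[0,0,0,0,1]]]}}

```text
clock: 10.88
tool_pos: [0.5348, -0.2788, 0.1129]
tool_rot: [[0.959, -0.284, 0.0], [-0.284, -0.959, 0.0], [0.0, -0.0, -1.0]]
wrist_force: [-0.2, 1.7, 4.3]
gripper_width: 0.0135
gripper_force: 50.0
```

```bash
python3 st.py
```

```text
10.88 [ 0.5348 -0.2788  0.1129] yaw -16.50 [-0.2352  1.6608  4.2558] [0.6721 0.4167 0.0142] -1.0285832338599252 0.01351046912834247
```

Call:
{"fn": "play_rows", "kwargs": {"deltas": [[[0,0,0,2,1],[0,0,0,2,1],[0,0,0,2,1],[0,0,0,0,1]]]}}

```text
clock: 11.22
tool_pos: [0.5348, -0.2788, 0.1129]
tool_rot: [[0.924, -0.382, 0.0], [-0.382, -0.924, 0.0], [0.0, -0.0, -1.0]]
wrist_force: [-1.5, 3.2, 4.3]
gripper_width: 0.0135
gripper_force: 50.0
```

```bash
python3 st.py
```

```text
11.22 [ 0.5348 -0.2788  0.1129] yaw -22.43 [-1.4563  3.1986  4.2604] [0.7973 0.4736 0.0311] -1.1166807994638446 0.013481638839629892
```

```bash
cat > st2.py <<'E'
from h import *
S=[]
for i in range(4):
    o=arm.get_obs();S.append(np.r_[o['wrist_force'],o['torque'],o['joint_efforts'][6]])
    if i<3: arm.grab_frame('top')
R=o['tool_rot'];print(round(o['clock'],2),o['tool_pos'],'yaw %.2f'%np.degrees(np.arctan2(R[1,0],R[0,0])),np.mean(S,0),np.std(S,0)[[2,5,6]],np.array(S)[:,5],o['gripper_width'])
E
python3 st2.py
```

```text
11.37 [ 0.5348 -0.2788  0.1129] yaw -22.30 [-0.7812  2.7628  4.4979  0.752   0.4512  0.003  -0.5632] [0.2709 0.0247 0.4457] [ 0.0311  0.0145 -0.0359  0.0024] 0.013837091853536937
```

Call:
{"fn": "play_rows", "kwargs": {"deltas": [[[0,0,0,2,1],[0,0,0,2,1],[0,0,0,2,1]]]}}

```text
clock: 11.62
tool_pos: [0.5348, -0.2788, 0.1129]
tool_rot: [[0.88, -0.476, 0.0], [-0.476, -0.88, 0.0], [0.0, -0.0, -1.0]]
wrist_force: [-0.9, 3.3, 5.6]
gripper_width: 0.0139
gripper_force: 50.0
```

```bash
python3 st2.py
```

```text
11.77 [ 0.5348 -0.2788  0.1128] yaw -28.32 [-1.0222  2.5091  5.7001  0.7642  0.4665  0.1876 -0.023 ] [0.1015 0.0908 0.845 ] [0.2796 0.2653 0.1481 0.0576] 0.013858439182132061
```

Call:
{"fn": "play_rows", "kwargs": {"deltas": [[[0,0,0,1,1],[0,0,0,1,1]]]}}

```text
clock: 11.93
tool_pos: [0.5348, -0.2788, 0.1129]
tool_rot: [[0.863, -0.506, 0.0], [-0.506, -0.863, 0.0], [0.0, -0.0, -1.0]]
wrist_force: [-0.2, 2.9, 4.7]
gripper_width: 0.0138
gripper_force: 50.1
```

```bash
python3 st2.py
```

```text
12.08 [ 0.5348 -0.2788  0.1128] yaw -30.35 [-0.756   2.8213  5.6053  0.8076  0.4691  0.2556 -0.1038] [0.588  0.0356 0.4871] [0.302  0.2742 0.2383 0.2079] 0.013620982969757832
```

Call:
{"fn": "play_rows", "kwargs": {"deltas": [[[0,0,0,1,1],[0,0,0,1,1]]]}}

```text
clock: 12.25
tool_pos: [0.5348, -0.2789, 0.1129]
tool_rot: [[0.844, -0.536, 0.0], [-0.536, -0.844, 0.0], [0.0, -0.0, -1.0]]
wrist_force: [-0.9, 2.7, 5.6]
gripper_width: 0.0135
gripper_force: 50.1
```

```bash
python3 st2.py
```

```text
12.4 [ 0.5348 -0.2788  0.1129] yaw -32.35 [-0.9709  2.819   5.8637  0.8054  0.4574  0.3022 -0.1507] [0.2772 0.0446 0.4591] [0.3362 0.3133 0.2265 0.333 ] 0.013193344093317835
```

Call:
{"fn": "play_rows", "kwargs": {"deltas": [[[0,0,0,1,1],[0,0,0,1,1]]]}}

```text
clock: 12.57
tool_pos: [0.5348, -0.2788, 0.1129]
tool_rot: [[0.825, -0.565, 0.0], [-0.565, -0.825, 0.0], [0.0, -0.0, -1.0]]
wrist_force: [-1.1, 2.5, 4.6]
gripper_width: 0.0136
gripper_force: 50.1
```

```bash
python3 st2.py
```

```text
12.72 [ 0.5348 -0.2788  0.1129] yaw -34.35 [-1.2635  2.9801  5.6446  0.7921  0.5026  0.2881 -0.1678] [0.8094 0.0571 0.459 ] [0.3782 0.2651 0.2871 0.2218] 0.013737639291568977
```

Call:
{"fn": "play_rows", "kwargs": {"deltas": [[[0,0,0,-1.2,1],[0,0,0,-1.2,1],[0,0,-2,0,1],[0,0,-4,0,1],[0,0,-6,0,1],[0,0,-12,0,1],[0,0,-20,0,1],[0,0,-20,0,1],[0,0,0,0,1],[0,0,0,0,1]]]}}

```text
clock: 13.55
tool_pos: [0.5352, -0.2792, 0.1782]
tool_rot: [[0.848, -0.53, 0.002], [-0.53, -0.848, -0.001], [0.002, -0.001, -1.0]]
wrist_force: [0.0, -0.6, -2.0]
gripper_width: 0.0136
gripper_force: 50.0
```

```bash
python3 st.py; python3 -c "
from plan import *
plan([.4739,-.0701,.177],-5.6,step=30,hand=1)"
```

```text
13.55 [ 0.5352 -0.2792  0.1782] yaw -32.01 [ 0.0017 -0.6449 -1.9841] [ 0.0356  0.1439 -0.0079] -1.3087035931908595 0.013553525666384753
yaw -32.01 d [-61.3 209.1  -1.2] twist -26.4 n 8
[[-20.3, -18.1, 0.1, -3.3, 1], [-19.3, -19.2, 0.1, -3.3, 1], [-18.1, -20.3, 0.1, -3.3, 1], [-16.9, -21.3, 0.1, -3.3, 1], [-15.7, -22.3, 0.1, -3.3, 1], [-14.4, -23.1, 0.1, -3.3, 1], [-13.0, -23.9, 0.1, -3.3, 1], [-11.6, -24.6, 0.1, -3.3, 1]]
```

Call:
{"fn": "play_rows", "kwargs": {"deltas": [[[-20,-18,0,-3.3,1],[-19,-19,0,-3.3,1],[-18,-20,0,-3.3,1],[-17,-21,0,-3.3,1],[-16,-22,0,-3.3,1],[-14.5,-23,0,-3.3,1],[-13,-24,0,-3.3,1],[-12,-25,0,-3.3,1],[0,0,0,0,1],[0,0,0,0,1]]]}}

```text
clock: 14.38
tool_pos: [0.4723, -0.0694, 0.1765]
tool_rot: [[0.995, -0.095, -0.0], [-0.095, -0.995, 0.001], [-0.0, -0.001, -1.0]]
wrist_force: [0.2, 0.4, -1.4]
gripper_width: 0.0138
gripper_force: 50.0
```

Call:
{"fn": "play_rows", "kwargs": {"deltas": [[[0,0,0,0,1],[0,0,0,0,1]]]}}

```text
clock: 14.55
tool_pos: [0.4728, -0.0718, 0.1766]
tool_rot: [[0.995, -0.1, -0.0], [-0.1, -0.995, -0.001], [-0.0, 0.001, -1.0]]
wrist_force: [0.4, 0.0, -2.0]
gripper_width: 0.0135
gripper_force: 50.0
```

```bash
python3 look.py ring3; python3 - <<'E'
from plan import *
o=arm.get_obs();f=arm.grab_frame('wrist');T=W(f,o);P=cloud(f,T)
z=o['tool_pos'][2]+.011
H=cv2.cvtColor(f['pixels'],cv2.COLOR_RGB2HSV);red=((H[...,0]<8)|(H[...,0]>172))&(H[...,1]>130)
m=red&(np.hypot(P[...,0]-o['tool_pos'][0],P[...,1]-o['tool_pos'][1])<.06)&(abs(P[...,2]-z-.011)<.012)
s=P[m];print(len(s));r=cv2.minAreaRect((s[:,:2]*1e4).astype(np.float32));print('grip',r,s[:,2].max()-z)
plan([.4739,-.0701,.0769],-5.6,hand=1)
E
```

```text
14.55 [ 0.4728 -0.0718  0.1766] 49.99934434890747 0.007129912531607433
0.69 [ 0.5334 -0.2789  0.0632]
ring top z [0.0568 0.0596 0.0616]
2252
grip ((4728.8173828125, -714.0241088867188), (149.65187072753906, 788.4778442382812), 82.72351837158203) 0.022460605836266606
yaw -5.71 d [  1.2   1.6 -99.7] twist -0.1 n 3
[[0.3, -0.6, 33.2, -0.04, 1], [0.3, -0.6, 33.2, -0.04, 1], [0.3, -0.6, 33.2, -0.04, 1]]
```

View pics/ring3.png

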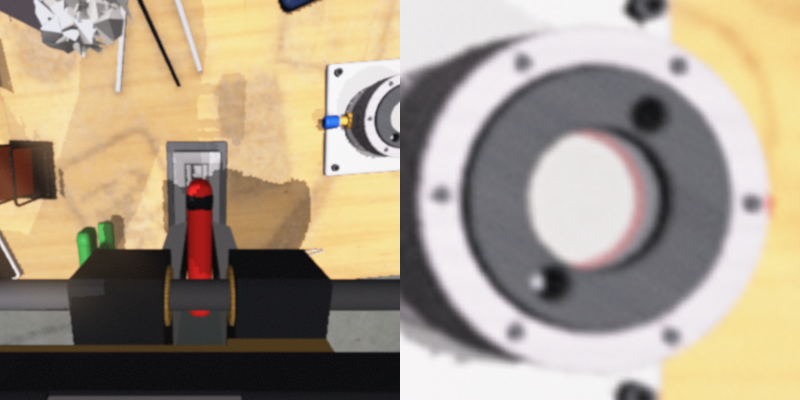

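Call:
{"fn": "play_rows", "kwargs": {"deltas": [[[1,-1.7,20,0,1],[0,0,20,0,1],[0,0,15,0,1],[0,0,10,0,1],[0,0,8,0,1],[0,0,7,0,1],[0,0,0,0,1],[0,0,0,0,1]]]}}

```text
clock: 15.37
tool_pos: [0.474, -0.0695, 0.0969]
tool_rot: [[0.995, -0.098, 0.0], [-0.098, -0.995, -0.0], [0.0, 0.0, -1.0]]
wrist_force: [0.9, 1.6, -2.1]
gripper_width: 0.014
gripper_force: 50.0
```

Call:
{"fn": "play_rows", "kwargs": {"deltas": [[[0,0,4,0,1],[0,0,4,0,1],[0,0,4,0,1],[0,0,3,0,1],[0,0,3,0,1],[0,0,0,0,1],[0,0,0,0,1]]]}}

```text
clock: 15.95
tool_pos: [0.4738, -0.0694, 0.0786]
tool_rot: [[0.995, -0.098, -0.0], [-0.098, -0.995, -0.0], [-0.0, 0.0, -1.0]]
wrist_force: [0.3, 1.1, -1.5]
gripper_width: 0.0141
gripper_force: 50.0
```

```bash
python3 st.py
```

```text
15.95 [ 0.4738 -0.0694  0.0786] yaw -5.62 [ 0.2638  1.0783 -1.4687] [0.0198 0.1491 0.0268] -1.1979106505953565 0.014087402372840873
```

Call:
{"fn": "play_rows", "kwargs": {"deltas": [[[0,0,1,0,1],[0,0,0.8,0,1],[0,0,0.3,0,1],[0,0,0,0,1]]]}}

```text
clock: 16.28
tool_pos: [0.4741, -0.0693, 0.0769]
tool_rot: [[0.995, -0.098, 0.0], [-0.098, -0.995, 0.0], [0.0, -0.0, -1.0]]
wrist_force: [-2.2, 0.9, 6.1]
gripper_width: 0.0137
gripper_force: 50.0
```

Call:
{"fn": "play_rows", "kwargs": {"deltas": [[[0,0,0,0,-1],[0,0,0,0,-1],[0,0,0,0,-1],[0,0,0,0,-1],[0,0,0,0,-1],[0,0,0,0,-1],[0,0,0,0,-1],[0,0,0,0,-1]]]}}

```text
clock: 16.95
tool_pos: [0.4739, -0.0693, 0.0766]
tool_rot: [[0.995, -0.098, 0.0], [-0.098, -0.995, -0.0], [0.0, 0.0, -1.0]]
wrist_force: [-0.3, 0.1, 0.1]
gripper_width: 0.0635
gripper_force: 0.0
```

Call:
{"fn": "play_rows", "kwargs": {"deltas": [[[0,0,-5,0,-1],[0,0,-15,0,-1],[0,0,-30,0,-1],[0,0,-35,0,-1],[0,0,-35,0,-1],[0,0,-35,0,-1],[0,0,-25,0,-1],[0,0,0,0,-1],[0,0,0,0,-1],[0,0,0,0,-1]]]}}

```text
clock: 17.78
tool_pos: [0.4736, -0.0691, 0.2563]
tool_rot: [[0.995, -0.098, -0.0], [-0.098, -0.995, 0.0], [-0.0, -0.0, -1.0]]
wrist_force: [-0.0, -0.4, -0.8]
gripper_width: 0.0941
gripper_force: 0.0
```

```bash
sed -i 's/^c=.*/c=(.534,-.277)/' look.py; python3 look.py ring4; python3 - <<'E'
from plan import *
o=arm.get_obs();f=arm.grab_frame('wrist');T=W(f,o);P=cloud(f,T)
s=P[(np.hypot(P[...,0]-.474,P[...,1]+.07)<.06)&(P[...,2]>.075)&(P[...,2]<.12)]
print(cv2.minAreaRect((s[:,:2]*1e4).astype(np.float32)),np.percentile(s[:,2],[5,50,95]))
E
```

```text
17.7833 [ 0.4736 -0.0691  0.2563] 0.0 0.02051303808352705
0.62 [ 0.5382 -0.278   0.0636]
ring top z [0.0569 0.0597 0.0617]
((4742.07568359375, -692.0516357421875), (139.69223022460938, 782.5680541992188), 84.49506378173828) [0.0956 0.0993 0.101 ]
```

View pics/ring4.png

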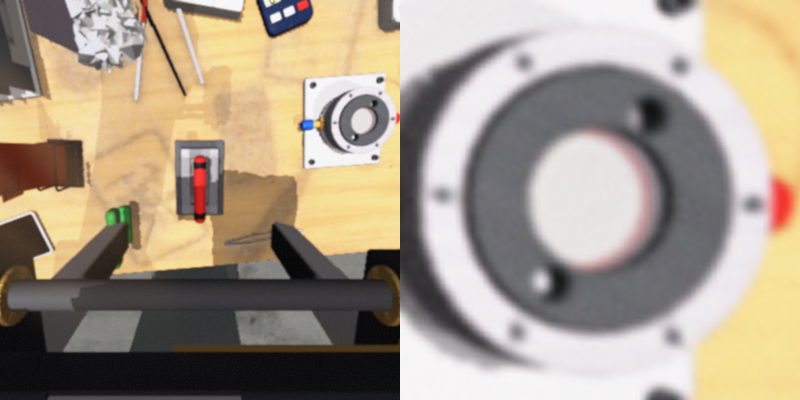

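The picture shows the spanner upright in its stand at (200,190), at the same height as at the start. The ring holes are now at (649,114) and (550,283), about 40° clockwise of where they began. The bystanders in view haven't moved, so I'm handing in.

```bash
python3 -c "
from bench import arm
print(arm.job_done())"
```

```text
the job is handed in; nothing more can be done
None
```

I turned the lock ring about 40° clockwise, put the spanner back upright in its stand, and handed the job in; past the gasket I estimate 12–13° (about 0.22 rad), judged from noisy wrist torque and not measured directly.

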